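Set the flywheel mark to the top and shut the guard

ROBOT

A 7-joint arm with a two-finger parallel gripper is mounted at the origin on a cart in front of the work surface, level with it; the furniture and walls round the work are solid. World frame = base frame: x ahead of the robot, y to its left, z up, the work surface at z = 0. Lengths are in mm, angles in rad, forces in N, time in s.
With the tool pointing down it reaches from about 400 to 875 mm from the base axis. Payload 4.4 kg.
Tool frame: the origin (TCP) lies on the centre line of the jaws, within the pads' length; the fingertips stand 11 mm ahead of it and the grasp point (between the pads) lies 8 mm behind it (ctrl.tips_ahead is the distance from the TCP to the fingertips, in mm); z points along the fingers, y is the line along which they close (so a half turn about z gives the same grasp; the last joint's range is limited). The gripper opens to 85 mm and grips with 20 to 120 N. Pads are 22 mm wide; open, the fingers measure 114 mm over their backs; the gripper's body (76 mm by 85 mm) begins 54 mm behind the grasp point. The pads swing forward as they close: fully open they stand 13 mm farther back than shut.
Start: joints at [-1.343, 0.628, 0.038, 1.517, -0.027, 0.996, -0.02], TCP at [188.211, 622.169, 242.313] pointing down, gripper open.
Joint ranges: [-3.06, 3.06], [-0.37, 2.12], [-1.25, 1.32], [0.18, 2.47], [-1.1, 4.24], [0.23, 1.98], [-2.94, 2.94]. Speed limits (rad/s): [2.57, 2.57, 3.14, 3.14, 3.14, 3.14, 3.14].

INTERFACE

Orientations are given as [roll, pitch, yaw] about the fixed x, y, z axes, in that order (R = Rz(yaw) Ry(pitch) Rx(roll)).
In Python, from cell import ctrl, eyes, job gives the robot as it stands. The module is installed in compiled form; this text tells all that it offers.
- The arm moves only by the tool carry_out, never from a script. Its argument "moves" is a list of rows, each an object of numbers: "tx", "ty", "tz": the shift along the tool's x, y, z as a fraction of full scale; "twist": the turn about the tool's z as a fraction of full scale; "fingers": the opening, from 0 (shut) to 1 (fully open). In form: [{"tx": .., "ty": .., "tz": .., "twist": .., "fingers": ..}, ...]. A call has 1 to 12 rows; each row shifts and turns the commanded pose from where the row before left it, along the tool's axes as they then stand; what a row does not reach is not made up. Full scale, the value 1, is 0.3 m for a shift and pi rad for a turn. A row lasts 1/8 s, in which the tool goes at most 62.5 mm and 10.7 degrees, less where a joint would pass 70% of its speed; a pose out of reach is approached as far as the arm can. A call with a number of a shift or a turn outside -1 to 1 is refused whole. A call with a gripper value outside its range is refused whole. The fingers move at their own pace and stop on an object; the grip force is fixed at half the most. Time passes only in rows, so rows that do not move let the fingers close. It gives the time, the measured TCP pose, the force, the opening and the grip force at its end, in the units of the state.
- ctrl.read_state(): the state, without advancing time (a new reading comes with each control period).
- eyes.get_image(name): name is "side" or "top"; returns a dict with "color" (420x560x3 uint8, blue, green, red), "fovy" (degrees; the focal length in pixels is half the picture's height over the tangent of half this angle, whatever the lens; pixels are square), "cx", "cy" (the principal point, pixels), "world_from_camera" (4x4, takes a point from camera to world coordinates). Camera axes: x right, y up, looking along -z (the intrinsics and any distortion apply to the point x, -y, -z); pixel columns grow to the right and rows downward; lengths in mm; the calibration is good to about 2 mm. A picture is of the moment at which its call begins. There is no depth.
- job.finish_job(): hands the job in; it is judged then, once.
The state is a dict: "clock": time; "qpos": joint angles; "qd": joint speeds; "tau": joint torques, N m; "eef_pos": TCP position; "tool_rot": TCP orientation; "force": force on the tool from outside, world axes, zero at the start; "torque": the same for the moment, N m; "width": finger opening in mm; "gripper_force": force on a finger pad.
Only numpy, scipy, OpenCV 4.12 (cv2) and the standard library are available. Lean on these libraries where they do the work, as an engineer would, in place of code of your own. Each camera call takes 0.05 s, during which the arm holds its last target. There are 200 camera calls.

TASK

Slide the guard panel on the flywheel stand all the way down to open it, then turn the wheel by its rim until the dark line across the rim, which starts out of sight low down, stands exactly at the top, in line with the two pointer tabs on the hood. Leave the wheel still and slide the guard fully up again, without disturbing the tape roll, screwdriver and gauge box lying nearby.

Things in the scene. Friction and masses are not known exactly. Their poses are not given: they have to be found in the camera images.
- stand: Fixed grey flywheel stand, base plate 240 x 180 mm, 234 mm tall. Origin on the bench under the axle; x to its back, y left along the axle, z up. Axle at z = 110 mm, in bearings on pedestals at y = +-45 mm (36 mm deep in x). Back plate at x = 105 mm. Two guard guides at x = -100, y = +-75 mm end at z = 130 mm. The rim is reached over the lowered guard, below the hood, with a tilted tool.
- hood_edge (a point): Middle of the front edge of the level sheet-metal hood over the wheel, on its underside: (-45, 0, 230) mm in the stand's frame, whose axes it shares. The hood is 4 mm thick, reaches back to x = 108 mm and sideways to y = +-86 mm, and has a 36 mm wide sight slot along x over the wheel, with two small dark pointer tabs beside it at x = 0.
- wheel (a joint): Turn of the flywheel about the stand's y axis, rad; 0: mark at the top, positive: top moves to the stand's back; at value a the mark is at x = 85 sin a, z = 110 + 85 cos a mm. Aluminium disc, diameter 170, 24 mm thick (y +-12), flat faces, hub of 19 mm radius; 0.8 kg, balanced, friction 0.012 N m, stays where left. Starts at 1.57 to 4.71 (mark in the lower half); whole turns do not matter.
- wheel_mark (a point): The mark: middle of a dark flush line 8 mm wide, which runs straight across the wheel's rim and 30 mm down both faces. The point lies on the rim, 85 mm from the axle, and turns with the wheel.
- pointer (a point): Fixed point at the top of the rim, straight above the axle, (0, 0, 195) mm in the stand's frame, below the two pointer tabs: where the mark must come to stand. Its axes are the stand's.
- sash (a joint): Downward travel of the guard, m: 0 fully up (shut), 0.095 fully down (open). Aluminium panel 142 mm wide, 100 mm high, in the stand's plane x = -100 mm; its upper edge is at z = 208 mm shut, 113 mm open. Friction holds it at any height; about 2 N moves it down, 6 N up; hard stops at both ends. Starts at 0 to 0.025.
- sash_handle (a point): Centre of the guard's handle: black bar 40 mm wide (stand's y), 16 deep (x), 28 high, in front of the panel on two thin stems; at (-137, 0, 188 minus travel) mm in the stand's frame, whose axes it shares. 28 mm clear between bar and panel. Top and both ends are free: it can be pushed down, or gripped across its 40 mm width from above.
- tape_roll: Bystander: black roll of tape, 58 mm across, 18 mm high, lying beside the stand to its left. Origin under its centre.
- screwdriver: Bystander: black screwdriver, 188 mm long, 20 mm thick, lying to the right of the stand. Origin under its middle.
- gauge_box: Bystander: dark flat case, 94 x 40 x 24 mm, lying on the bench left of the work. Origin under its centre.

How it is judged (in metres and radians):
On the way, in this order (a step that is already met when the one before it is completed fails the run):
1. the guard is slid down, open (value of joint sash above 0.085 m), for 0.2 s.
2. with the guard open, the wheel stands still with its mark at the top (distance between wheel_mark and pointer below 0.007 m and value of joint sash above 0.075 m and velocity of joint wheel between -0.1 and 0.1 rad/s), for 0.3 s.
At the end, for the whole second after the job is handed in: The mark is within 7 mm of the pointer point at the top of the rim, the wheel is still, and the guard is up again within 8 mm of its upper stop (value of joint sash below 0.008 m and distance between wheel_mark and pointer below 0.007 m and velocity of joint wheel between -0.05 and 0.05 rad/s); the robot touches nothing.
It fails at once if the tape roll, the screwdriver or the gauge box is moved by more than 20 mm (distance of any of tape_roll, screwdriver, gauge_box from where it was at the start of the episode above 0.02 m).
It also fails if it takes over 72 s, if anything falls off the work surface, if the arm or the gripper's body presses on something with over 40 N, if the wrist force passes 120 N, or if a joint passes its speed limit or range.

## Working session

There is one attempt and no reset: what is moved stays moved. The work goes in short steps, Python scripts to look and compute and a tool call to move; the robot and the scene stay as the last step left them, time stands still between calls to the robot, and variables do not carry over. Pictures are saved under pics/ and viewed, at most 10 in all, crops included, and the job is handed in when it is done.

Besides the shell and the picture viewer there is one more tool, called after "Call:" by a JSON object that holds its "fn" and its "kwargs". carry_out: Moves the arm, as the interface text tells. Its arguments: {"type":"object","properties":{"moves":{"type":"array","items":{"type":"object","properties":{"tx":{"type":"number","minimum":-1,"maximum":1},"ty":{"type":"number","minimum":-1,"maximum":1},"tz":{"type":"number","minimum":-1,"maximum":1},"twist":{"type":"number","minimum":-1,"maximum":1},"fingers":{"type":"number"}}}}},"required":["moves"]}

```bash
mkdir -p pics
python3 - <<'E'
from cell import ctrl, eyes
import cv2
s=ctrl.read_state()
print({k:s[k] for k in('clock','eef_pos','tool_rot','width')},ctrl.tips_ahead)
for n in('side','top'):
    i=eyes.get_image(n); cv2.imwrite(f'pics/{n}0.png',cv2.resize(i['color'],(800,600)))
    print(n,i['fovy'],i['cx'],i['cy'],i['world_from_camera'],i.keys())
E
```

```text
{'clock': 0.0, 'eef_pos': array([188.014957  , 621.58564098, 241.3878311 ]), 'tool_rot': array([-3.13969292e+00, -2.83996109e-06,  2.84778252e+00]), 'width': 85.49520735693574} 11.0
side 45.60443423494934 274.4408607980742 204.82884029586432 [[ 5.87064461e-01  3.54863375e-01 -7.27617553e-01 -1.56445359e+02]
 [-8.09390137e-01  2.74597669e-01 -5.19118219e-01 -4.93850634e+02]
 [ 1.55860409e-02  8.93682329e-01  4.48429449e-01  6.07551834e+02]
 [ 0.00000000e+00  0.00000000e+00  0.00000000e+00  1.00000000e+00]] dict_keys(['color', 'fovy', 'cx', 'cy', 'world_from_camera'])
top 43.68810133259587 281.73786448402745 212.3336821452152 [[-6.30057309e-03  9.93826285e-01 -1.10768305e-01  4.23128524e+02]
 [-9.99797961e-01 -8.37505288e-03 -1.82728043e-02  1.36869101e+01]
 [-1.90876836e-02  1.10630796e-01  9.93678261e-01  1.33078608e+03]
 [ 0.00000000e+00  0.00000000e+00  0.00000000e+00  1.00000000e+00]] dict_keys(['color', 'fovy', 'cx', 'cy', 'world_from_camera'])
```

View pics/side0.png

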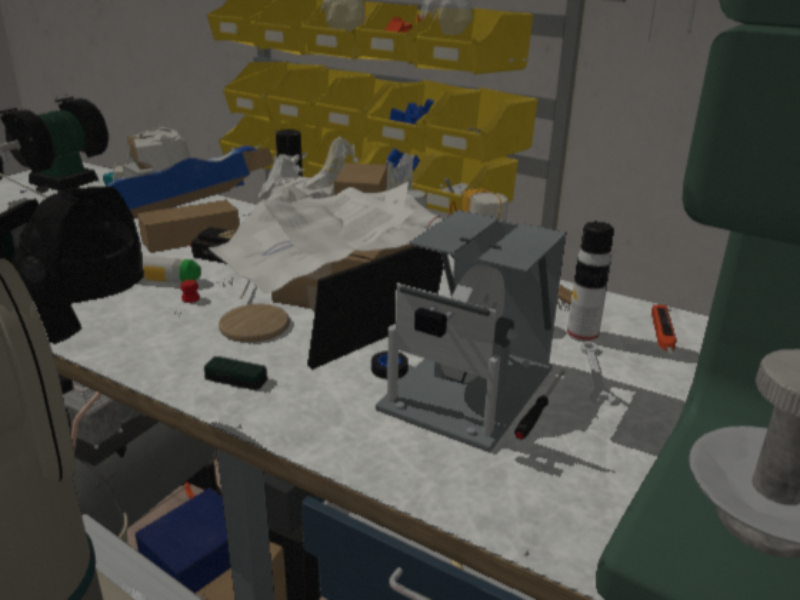

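View pics/top0.png

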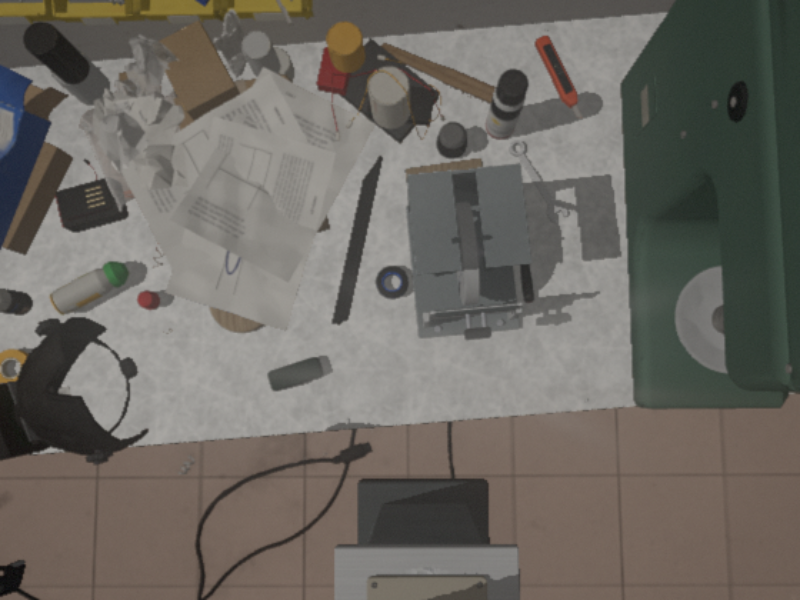

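The side view shows the stand around (470,330), with the handle at (430,320). The top view shows the hood at (408–530,165–272) and the handle at (478,333). A tall dark board stands left of it at about (357,240). I'll enlarge both.

Run:
```python
from cell import eyes
import cv2
a=eyes.get_image('side')['color'][140:320,255:405]
b=eyes.get_image('top')['color'][100:250,260:400]
a=cv2.resize(a,None,fx=3.33,fy=3.33,interpolation=3);b=cv2.resize(b,None,fx=5,fy=4,interpolation=3) if 0 else cv2.resize(b,None,fx=4,fy=4,interpolation=3)
cv2.imwrite('pics/a.png',a);cv2.imwrite('pics/b.png',b)
```

```text
(no output)
```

View pics/a.png

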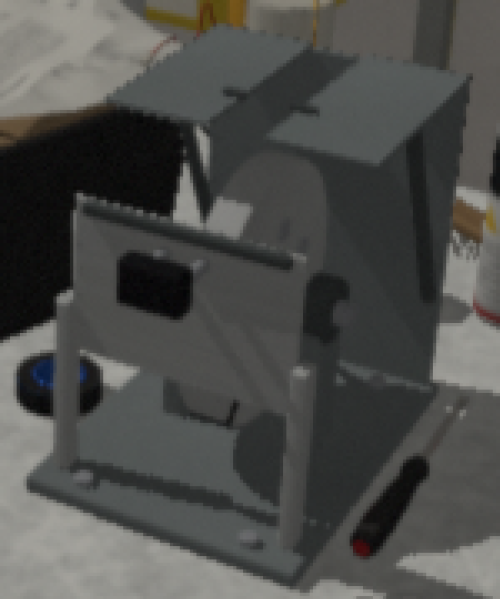

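View pics/b.png

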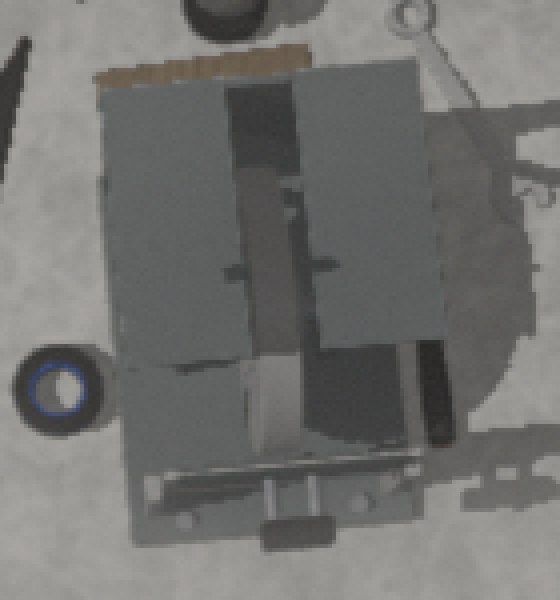

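```bash
cat > h.py <<'E'
import numpy as np
from cell import ctrl, eyes
def cams():
    return {n:eyes.get_image(n) for n in('side','top')}
def proj(i,P):
    W=np.array(i['world_from_camera']);f=210/np.tan(np.radians(i['fovy']/2))
    c=(np.atleast_2d(P)-W[:3,3])@W[:3,:3]
    return np.c_[i['cx']-f*c[:,0]/c[:,2], i['cy']+f*c[:,1]/c[:,2]]
def st2w(p,P):
    c,s=np.cos(p[2]),np.sin(p[2]);P=np.atleast_2d(P)
    return P@np.array([[c,s,0],[-s,c,0],[0,0,1]])+[p[0],p[1],0]
E
python3 - <<'E'
from h import *
from scipy.optimize import least_squares
C=cams()
H=[[-45,86,234],[-45,-86,234],[108,-86,234],[108,86,234]]
S=np.array([[110,100],[382,165],[470,75],[215,25]])/3.33+[255,140]
T=np.array([[118,369],[443,340],[416,60],[102,85]])/4+[260,100]
G=np.array([[75,195],[305,258]])/3.33+[255,140]
def f(p):
    w=st2w(p,H); g=st2w(p,[[-100,71,208-p[3]],[-100,-71,208-p[3]]])
    return np.r_[proj(C['side'],w)-S,proj(C['top'],w)-T,proj(C['side'],g)-G].ravel()
r=least_squares(f,[600,-80,0,5]);print(r.x,r.fun.reshape(-1,2).round(1))
p=r.x
print('handle',st2w(p,[-137,0,188-p[3]]),'wheel',st2w(p,[0,0,110]))
def back(i,u,v,z):
    W=np.array(i['world_from_camera']);ff=210/np.tan(np.radians(i['fovy']/2))
    d=W[:3,:3]@[(u-i['cx'])/ff,-(v-i['cy'])/ff,-1];o=W[:3,3];return (o+d*(z-o[2])/d[2]).round()
for n,(u,v) in dict(tape=(392,281),box=(297,373),boardA=(380,158),boardB=(338,322)).items(): print(n,back(C['top'],u*.7,v*.7,20 if n[:2]!='bo' or n=='box' else 150))
E
```

```text
[ 6.40810289e+02 -6.86778663e+01  8.46600992e-02  1.12804308e+01] [[-2.7 -1.1]
 [-1.2 -0.3]
 [ 0.4  0.1]
 [ 0.8 -1.1]
 [ 1.9 -0.3]
 [ 1.7 -0.6]
 [ 0.6 -0.8]
 [-0.7  0.5]
 [-0.4 -0.2]
 [ 0.1  0.2]]
handle [[504.30095789 -80.26244986 176.71956923]] wheel [[640.81028879 -68.67786628 110.        ]]
tape [609.  56.  20.]
box [448. 223.  20.]
boardA [793.  70. 150.]
boardB [526. 138. 150.]
```

Stand pose fits at (641, -69), yaw 0.085, with the guard down about 11 mm. I'll align the tool yaw with the stand and travel over.

Call:
{"fn": "carry_out", "kwargs": {"moves": [{"twist": -0.04,"tz": -0.03},{"twist": -0.04,"tz": -0.03},{"twist": -0.041},{"ty": -0.15,"tx": -0.05},{"ty": -0.15,"tx": -0.05},{"ty": -0.15,"tx": -0.05},{"ty": -0.15,"tx": -0.05},{"ty": -0.15,"tx": -0.05},{"ty": -0.15,"tx": -0.05},{"ty": -0.15,"tx": -0.05},{"ty": -0.15,"tx": -0.05},{"ty": -0.15,"tx": -0.05}]}}

```text
validation failed for argument at $.mo...
```

```bash
cat >> h.py <<'E'
P=[640.8,-68.7,.0847]
def st(tgt=None):
    s=ctrl.read_state();c,n=np.cos(P[2]),np.sin(P[2]);d=s['eef_pos']-[P[0],P[1],0]
    q=np.array([c*d[0]+n*d[1],-n*d[0]+c*d[1],d[2]]);R=s['tool_rot']
    print('t',round(s['clock'],2),'stand',q.round(1),'rot',np.round(R,3),'F',s['force'].round(1),'w',round(s['width'],1),'gf',s['gripper_force'])
    if tgt is not None:
        a=(R[2]-P[2]);e=np.array(tgt)-q
        print('tx,ty,tz',(np.array([np.cos(a)*e[0]+np.sin(a)*e[1],np.sin(a)*e[0]-np.cos(a)*e[1],-e[2]])/300).round(3),'twist',((R[2]-P[2]-np.pi+3)%(2*np.pi)-3)/np.pi)
E
python3 -c "
from h import *;st([-137,0,225])"
```

```text
t 0.3 stand [-392.6  726.5  242. ] rot [-3.141 -0.     2.848] F [-0.3 -0.7 -0.8] w 85.3 gf 0.0
tx,ty,tz [-1.687 -1.935  0.057] twist -0.12049599051107394
```

Call:
{"fn": "carry_out", "kwargs": {"moves": [{"tx": 0,"ty": 0,"twist": -0.04,"tz": -0.03,"fingers": 1},{"tx": 0,"ty": 0,"twist": -0.04,"tz": -0.03,"fingers": 1},{"tx": 0,"ty": 0,"twist": -0.041,"tz": 0,"fingers": 1},{"ty": -0.15,"tx": -0.05,"tz": 0,"twist": 0,"fingers": 1},{"ty": -0.15,"tx": -0.05,"tz": 0,"twist": 0,"fingers": 1},{"ty": -0.15,"tx": -0.05,"tz": 0,"twist": 0,"fingers": 1},{"ty": -0.15,"tx": -0.05,"tz": 0,"twist": 0,"fingers": 1},{"ty": -0.15,"tx": -0.05,"tz": 0,"twist": 0,"fingers": 1},{"ty": -0.15,"tx": -0.05,"tz": 0,"twist": 0,"fingers": 1},{"ty": -0.15,"tx": -0.05,"tz": 0,"twist": 0,"fingers": 1},{"ty": -0.15,"tx": -0.05,"tz": 0,"twist": 0,"fingers": 1},{"ty": -0.15,"tx": -0.05,"tz": 0,"twist": 0,"fingers": 1}]}}

```text
clock: 1.8
eef_pos: [358.2, 228.9, 260.6]
tool_rot: [3.141, 0.001, -3.055]
force: [0.7, -0.4, 0.3]
width: 85.4
gripper_force: 0.0
```

```bash
python3 -c "
from h import *;st([-137,0,225])"
```

```text
t 1.8 stand [-256.4  320.5  260.6] rot [ 3.141e+00  1.000e-03 -3.055e+00] F [ 0.7 -0.4  0.3] w 85.4 gf 0.0
tx,ty,tz [-0.396 -1.069  0.119] twist 0.0005180285399233593
```

Call:
{"fn": "carry_out", "kwargs": {"moves": [{"ty": -0.15,"tx": -0.056,"tz": 0,"twist": 0,"fingers": 1},{"ty": -0.15,"tx": -0.056,"tz": 0,"twist": 0,"fingers": 1},{"ty": -0.15,"tx": -0.056,"tz": 0,"twist": 0,"fingers": 1},{"ty": -0.15,"tx": -0.056,"tz": 0,"twist": 0,"fingers": 1},{"ty": -0.15,"tx": -0.056,"tz": 0,"twist": 0,"fingers": 1},{"ty": -0.15,"tx": -0.056,"tz": 0.03,"twist": 0,"fingers": 1},{"ty": -0.15,"tx": -0.056,"tz": 0.07,"twist": 0,"fingers": 1},{"ty": 0,"tx": 0,"tz": 0,"twist": 0,"fingers": 1},{"ty": 0,"tx": 0,"tz": 0,"twist": 0,"fingers": 1}]}}

```text
clock: 2.92
eef_pos: [501.6, -72.9, 230.2]
tool_rot: [3.141, -0.001, -3.055]
force: [0.6, 0.6, -0.5]
width: 85.3
gripper_force: 0.0
```

Run:
```python
from h import *
import cv2
st([-137,0,180])
C=cams()
a=cv2.resize(C['side']['color'][130:310,235:415],(540,540),interpolation=3);b=cv2.resize(C['top']['color'][180:260,270:380],None,fx=5,fy=5,interpolation=3)
b=cv2.copyMakeBorder(b,0,140,0,0,0)
cv2.imwrite('pics/c.png',np.hstack([a,cv2.resize(b[:400],(250,182)) if 0 else cv2.copyMakeBorder(cv2.resize(b[:400],(250,182)),0,358,0,0,0)]))
```

```text
t 2.92 stand [-139.     7.6  230.2] rot [ 3.141e+00 -1.000e-03 -3.055e+00] F [ 0.6  0.6 -0.5] w 85.3 gf 0.0
tx,ty,tz [-0.007 -0.025  0.167] twist 0.0004986929579646134
```

View pics/c.png

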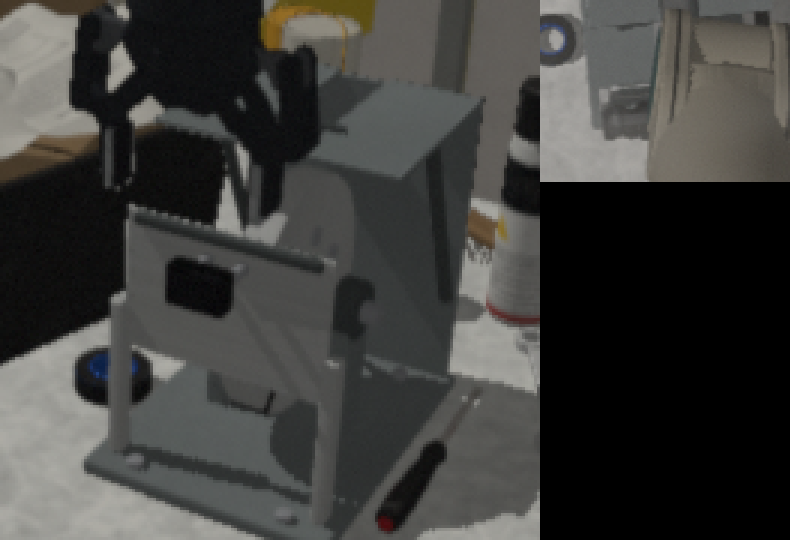

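The gripper is open straight above the handle (handle at (200,287), fingertips at (117,185) and (265,215)). Now I'll centre it, descend and grip.

Call:
{"fn": "carry_out", "kwargs": {"moves": [{"ty": -0.025,"tx": -0.006,"tz": 0.04,"twist": 0,"fingers": 1},{"ty": 0,"tx": 0,"tz": 0.07,"twist": 0,"fingers": 1},{"ty": 0,"tx": 0,"tz": 0.07,"twist": 0,"fingers": 1},{"ty": 0,"tx": 0,"tz": 0,"twist": 0,"fingers": 0.3},{"ty": 0,"tx": 0,"tz": 0,"twist": 0,"fingers": 0.3},{"ty": 0,"tx": 0,"tz": 0,"twist": 0,"fingers": 0.3},{"ty": 0,"tx": 0,"tz": 0,"twist": 0,"fingers": 0.3},{"ty": 0,"tx": 0,"tz": 0,"twist": 0,"fingers": 0.3}]}}

```text
clock: 4.03
eef_pos: [505.0, -80.7, 176.9]
tool_rot: [-3.141, 0.002, -3.055]
force: [0.4, -0.7, 2.8]
width: 38.7
gripper_force: 64.7
```

```bash
python3 -c "
from h import *;st([-137,0,82])"
```

```text
t 4.03 stand [-136.3   -0.5  176.9] rot [-3.141e+00  2.000e-03 -3.055e+00] F [ 0.4 -0.7  2.8] w 38.7 gf 64.72880244255066
tx,ty,tz [0.002 0.002 0.316] twist 0.0005677883328224692
```

Call:
{"fn": "carry_out", "kwargs": {"moves": [{"ty": 0,"tx": 0,"tz": 0.04,"twist": 0,"fingers": 0.3},{"ty": 0,"tx": 0,"tz": 0.06,"twist": 0,"fingers": 0.3},{"ty": 0,"tx": 0,"tz": 0.06,"twist": 0,"fingers": 0.3},{"ty": 0,"tx": 0,"tz": 0.06,"twist": 0,"fingers": 0.3},{"ty": 0,"tx": 0,"tz": 0.04,"twist": 0,"fingers": 0.3},{"ty": 0,"tx": 0,"tz": 0,"twist": 0,"fingers": 0.3},{"ty": 0,"tx": 0,"tz": 0,"twist": 0,"fingers": 0.3}]}}

```text
clock: 4.9
eef_pos: [505.0, -80.7, 98.2]
tool_rot: [-3.141, 0.001, -3.055]
force: [3.3, -0.1, -5.8]
width: 38.8
gripper_force: 64.1
```

Call:
{"fn": "carry_out", "kwargs": {"moves": [{"ty": 0,"tx": 0,"tz": 0.01,"twist": 0,"fingers": 0.3},{"ty": 0,"tx": 0,"tz": 0.01,"twist": 0,"fingers": 0.3},{"ty": 0,"tx": 0,"tz": 0,"twist": 0,"fingers": 0.3}]}}

```text
clock: 5.28
eef_pos: [505.0, -80.7, 93.6]
tool_rot: [-3.141, 0.002, -3.055]
force: [0.8, -0.8, 9.3]
width: 38.7
gripper_force: 65.7
```

Call:
{"fn": "carry_out", "kwargs": {"moves": [{"ty": 0,"tx": 0,"tz": 0.01,"twist": 0,"fingers": 0.3},{"ty": 0,"tx": 0,"tz": 0,"twist": 0,"fingers": 0.3},{"ty": 0,"tx": 0,"tz": 0,"twist": 0,"fingers": 0.3}]}}

```text
clock: 5.65
eef_pos: [505.0, -80.8, 93.3]
tool_rot: [-3.141, 0.003, -3.056]
force: [-5.8, 2.3, 37.9]
width: 38.7
gripper_force: 69.4
```

At its lower stop. In crop a, a dark L-shaped line at about (218,418) below the guard may be the mark, so I'll project the possible mark positions there.

Run:
```python
from h import *
C=cams()
for a in np.arange(3.0,4.8,.1):
    pts=[[r*np.sin(a),y,110+r*np.cos(a)] for r,y in((85,12),(85,-12),(55,-12))]
    print(a.round(1),((proj(C['side'],st2w(P,pts))-[255,140])*3.33).round().tolist())
```

```text
3.0 [[236.0, 390.0], [270.0, 401.0], [270.0, 364.0]]
3.1 [[230.0, 397.0], [264.0, 408.0], [267.0, 369.0]]
3.2 [[224.0, 403.0], [258.0, 414.0], [263.0, 373.0]]
3.3 [[218.0, 408.0], [253.0, 419.0], [259.0, 376.0]]
3.4 [[213.0, 412.0], [247.0, 423.0], [256.0, 378.0]]
3.5 [[207.0, 415.0], [242.0, 426.0], [252.0, 380.0]]
3.6 [[202.0, 416.0], [237.0, 427.0], [249.0, 381.0]]
3.7 [[197.0, 416.0], [232.0, 428.0], [246.0, 380.0]]
3.8 [[192.0, 415.0], [227.0, 426.0], [243.0, 379.0]]
3.9 [[188.0, 412.0], [223.0, 424.0], [240.0, 377.0]]
4.0 [[184.0, 408.0], [219.0, 420.0], [238.0, 375.0]]
4.1 [[180.0, 402.0], [216.0, 414.0], [236.0, 371.0]]
4.2 [[177.0, 396.0], [213.0, 408.0], [234.0, 367.0]]
4.3 [[175.0, 388.0], [211.0, 400.0], [233.0, 361.0]]
4.4 [[173.0, 379.0], [210.0, 391.0], [232.0, 356.0]]
4.5 [[172.0, 369.0], [209.0, 380.0], [232.0, 349.0]]
4.6 [[171.0, 357.0], [208.0, 369.0], [231.0, 342.0]]
4.7 [[172.0, 345.0], [209.0, 357.0], [232.0, 334.0]]
```

Call:
{"fn": "carry_out", "kwargs": {"moves": [{"ty": 0,"tx": 0,"tz": -0.01,"twist": 0,"fingers": 0.9},{"ty": 0,"tx": 0,"tz": 0,"twist": 0,"fingers": 0.9},{"ty": 0,"tx": 0,"tz": 0,"twist": 0,"fingers": 0.9},{"ty": 0,"tx": 0,"tz": -0.1,"twist": 0,"fingers": 0.9},{"ty": 0,"tx": 0,"tz": -0.15,"twist": 0,"fingers": 0.9},{"ty": 0,"tx": 0,"tz": -0.1,"twist": 0,"fingers": 0.9},{"ty": 0,"tx": 0,"tz": 0,"twist": 0,"fingers": 0.7}]}}

```text
clock: 6.62
eef_pos: [505.4, -80.9, 198.8]
tool_rot: [-3.141, 0.003, -3.055]
force: [0.5, 0.5, -0.3]
width: 61.0
gripper_force: 0.0
```

Run:
```python
from h import *
import cv2
st([-87,0,160])
C=cams()
a=cv2.resize(C['side']['color'][150:300,270:400],(520,600),interpolation=3)
cv2.imwrite('pics/d.png',a)
```

```text
t 6.62 stand [-135.9   -0.7  198.8] rot [-3.141e+00  3.000e-03 -3.055e+00] F [ 0.5  0.5 -0.3] w 61.0 gf 0.0
tx,ty,tz [-0.163  0.002  0.129] twist 0.00047722184394071067
```

View pics/d.png

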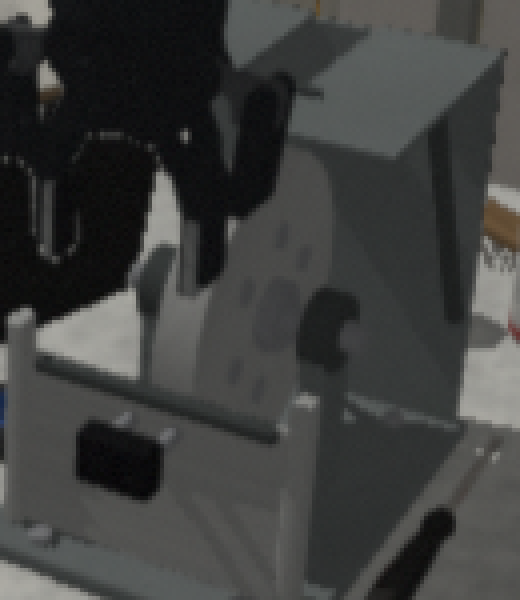

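The guard is fully down (handle at (118,458) in the crop) and the wheel is exposed. In the earlier crop the mark matches a ≈ 3.6, so the front of the wheel must go up (positive turn) about 2.6 rad. I'll approach the rim.

Call:
{"fn": "carry_out", "kwargs": {"moves": [{"ty": 0.002,"tx": -0.08,"tz": 0,"twist": 0,"fingers": 0.6},{"ty": 0,"tx": -0.083,"tz": 0,"twist": 0,"fingers": 0.6},{"ty": 0,"tx": 0,"tz": 0.03,"twist": 0,"fingers": 0.6},{"ty": 0,"tx": 0,"tz": 0.03,"twist": 0,"fingers": 0.6},{"ty": 0,"tx": 0,"tz": 0.03,"twist": 0,"fingers": 0.6},{"ty": 0,"tx": 0,"tz": 0.03,"twist": 0,"fingers": 0.6},{"ty": 0,"tx": 0,"tz": 0,"twist": 0,"fingers": 0.6}]}}

```text
clock: 7.6
eef_pos: [552.2, -75.9, 160.5]
tool_rot: [3.141, -0.002, -3.055]
force: [0.3, 0.1, -0.5]
width: 51.1
gripper_force: 0.0
```

```bash
python3 -c "
from h import *;st([-87,0,125])"
```

```text
t 7.6 stand [-88.9   0.3 160.5] rot [ 3.141e+00 -2.000e-03 -3.055e+00] F [ 0.3  0.1 -0.5] w 51.1 gf 0.0
tx,ty,tz [-0.006 -0.001  0.118] twist 0.0004666391405707916
```

Call:
{"fn": "carry_out", "kwargs": {"moves": [{"ty": 0,"tx": -0.006,"tz": 0.04,"twist": 0,"fingers": 0.6},{"ty": 0,"tx": 0,"tz": 0.05,"twist": 0,"fingers": 0.6},{"ty": 0,"tx": 0,"tz": 0.03,"twist": 0,"fingers": 0.6},{"ty": 0,"tx": 0,"tz": 0,"twist": 0,"fingers": 0.2},{"ty": 0,"tx": 0,"tz": 0,"twist": 0,"fingers": 0.2},{"ty": 0,"tx": 0,"tz": 0,"twist": 0,"fingers": 0.2},{"ty": 0,"tx": 0,"tz": 0,"twist": 0,"fingers": 0.2}]}}

```text
clock: 8.48
eef_pos: [554.8, -76.3, 125.5]
tool_rot: [-3.141, 0.0, -3.056]
force: [-1.1, -2.2, -0.2]
width: 22.1
gripper_force: 58.8
```

```bash
python3 -c "
from h import *;st()"
```

```text
t 8.47 stand [-86.3  -0.3 125.5] rot [-3.141  0.    -3.056] F [-1.1 -2.2 -0.2] w 22.1 gf 58.75456464942545
```

Gripped the disc. First up-stroke with release on the move.

Call:
{"fn": "carry_out", "kwargs": {"moves": [{"ty": 0,"tx": 0,"tz": -0.03,"twist": 0,"fingers": 0.2},{"ty": 0,"tx": 0,"tz": -0.05,"twist": 0,"fingers": 0.2},{"ty": 0,"tx": 0,"tz": -0.04,"twist": 0,"fingers": 0.6},{"ty": 0,"tx": 0,"tz": 0,"twist": 0,"fingers": 0.6},{"ty": 0,"tx": 0,"tz": 0.06,"twist": 0,"fingers": 0.6},{"ty": 0,"tx": 0,"tz": 0.06,"twist": 0,"fingers": 0.6},{"ty": 0,"tx": 0,"tz": 0,"twist": 0,"fingers": 0.6},{"ty": 0,"tx": 0,"tz": 0,"twist": 0,"fingers": 0.6}]}}

```text
clock: 9.48
eef_pos: [554.7, -75.6, 125.5]
tool_rot: [3.141, -0.0, -3.055]
force: [-0.4, -0.4, -0.3]
width: 51.2
gripper_force: 0.0
```

Run:
```python
from h import *
import cv2
st([-86.5,0,125])
C=cams()
a=cv2.resize(C['side']['color'][150:300,270:400],(520,600),interpolation=3)
cv2.imwrite('pics/e.png',a)
d=cv2.imread('pics/d.png')
# hub bolt / face pattern change
for a in (4.3,4.5,4.7,4.9,5.1):
    print(a,[((proj(C['side'],st2w(P,[r*np.sin(a),y,110+r*np.cos(a)]))[0]-[270,150])*4).round().tolist() for r,y in((85,12),(85,-12),(55,-12))])
```

```text
t 9.47 stand [-86.4   0.4 125.5] rot [ 3.141 -0.    -3.055] F [-0.4 -0.4 -0.3] w 51.2 gf 0.0
tx,ty,tz [ 0.    -0.001  0.002] twist 0.0005450658317889255
4.3 [[150.0, 426.0], [194.0, 440.0], [220.0, 394.0]]
4.5 [[146.0, 403.0], [191.0, 417.0], [218.0, 379.0]]
4.7 [[146.0, 375.0], [191.0, 389.0], [218.0, 361.0]]
4.9 [[149.0, 343.0], [194.0, 357.0], [221.0, 341.0]]
5.1 [[155.0, 309.0], [201.0, 323.0], [225.0, 319.0]]
```

View pics/e.png

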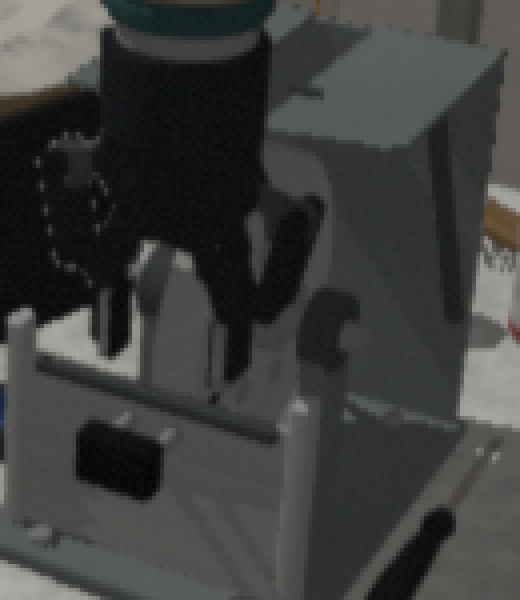

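There's a dark spot at (212,397), just above the guard edge, where the face end of the mark would be at a ≈ 4.3. One more stroke, then a look with the gripper raised.

Call:
{"fn": "carry_out", "kwargs": {"moves": [{"ty": 0,"tx": 0,"tz": 0,"twist": 0,"fingers": 0.2},{"ty": 0,"tx": 0,"tz": 0,"twist": 0,"fingers": 0.2},{"ty": 0,"tx": 0,"tz": 0,"twist": 0,"fingers": 0.2},{"ty": 0,"tx": 0,"tz": -0.03,"twist": 0,"fingers": 0.2},{"ty": 0,"tx": 0,"tz": -0.05,"twist": 0,"fingers": 0.2},{"ty": 0,"tx": 0,"tz": -0.04,"twist": 0,"fingers": 0.6},{"ty": 0,"tx": 0,"tz": 0,"twist": 0,"fingers": 0.6},{"ty": 0,"tx": 0,"tz": -0.1,"twist": 0,"fingers": 0.6},{"ty": 0,"tx": 0,"tz": 0,"twist": 0,"fingers": 0.6}]}}

```text
clock: 10.7
eef_pos: [555.3, -75.7, 192.5]
tool_rot: [-3.141, 0.002, -3.055]
force: [0.5, 0.3, 1.3]
width: 51.1
gripper_force: 0.0
```

Run:
```python
from h import *
import cv2
st([-86.5,0,125])
C=cams()
a=cv2.resize(C['side']['color'][150:300,270:400],(520,600),interpolation=3)
cv2.imwrite('pics/f.png',a)
```

```text
t 10.7 stand [-85.8   0.2 192.5] rot [-3.141e+00  2.000e-03 -3.055e+00] F [0.5 0.3 1.3] w 51.1 gf 0.0
tx,ty,tz [ 0.002 -0.001  0.225] twist 0.0005166178750964472
```

View pics/f.png

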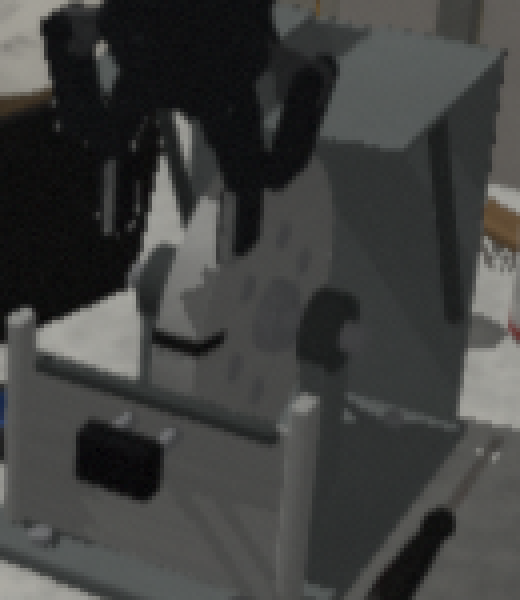

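The mark is clearly visible at (150,337)-(195,353)-(224,337), so a ≈ 4.92, about 0.6 rad per stroke. About 1.36 rad remains. I'll do another stroke, then measure by code.

Call:
{"fn": "carry_out", "kwargs": {"moves": [{"ty": 0,"tx": 0.002,"tz": 0.1,"twist": 0,"fingers": 0.6},{"ty": 0,"tx": 0,"tz": 0.1,"twist": 0,"fingers": 0.6},{"ty": 0,"tx": 0,"tz": 0.025,"twist": 0,"fingers": 0.4},{"ty": 0,"tx": 0,"tz": 0,"twist": 0,"fingers": 0.2},{"ty": 0,"tx": 0,"tz": 0,"twist": 0,"fingers": 0.2},{"ty": 0,"tx": 0,"tz": 0,"twist": 0,"fingers": 0.2},{"ty": 0,"tx": 0,"tz": -0.03,"twist": 0,"fingers": 0.2},{"ty": 0,"tx": 0,"tz": -0.05,"twist": 0,"fingers": 0.2},{"ty": 0,"tx": 0,"tz": -0.04,"twist": 0,"fingers": 0.6},{"ty": 0,"tx": 0,"tz": 0,"twist": 0,"fingers": 0.6},{"ty": 0,"tx": 0,"tz": -0.1,"twist": 0,"fingers": 0.6},{"ty": 0,"tx": 0.05,"tz": -0.1,"twist": 0,"fingers": 0.6}]}}

```text
clock: 12.3
eef_pos: [538.9, -76.4, 219.6]
tool_rot: [3.141, -0.002, -3.054]
force: [0.2, 0.2, -0.0]
width: 51.1
gripper_force: 0.0
```

```bash
cat >> h.py <<'E'
import cv2
def prof(name,r0,r1,A,ys,n=1):
    i=eyes.get_image(name);g=cv2.cvtColor(i['color'],cv2.COLOR_BGR2GRAY).astype(np.float32)
    out=[]
    for a in A:
        w=st2w(P,[[r*np.sin(a),y,110+r*np.cos(a)] for y in ys for r in np.linspace(r0,r1,n)])
        uv=proj(i,w).astype(np.float32)
        out.append(cv2.remap(g,uv[:,0],uv[:,1],cv2.INTER_LINEAR).mean())
    return np.array(out)
E
python3 - <<'E'
from h import *
st([-86.5,0,125])
A=np.arange(-1.5,.7,.05)
x=prof('side',85,85,A,np.linspace(-10,10,6)); y=prof('side',60,82,A,[-12],6); z=prof('top',85,85,A,np.linspace(-8,8,6))
for q in zip(A.round(2),x.round(),y.round(),z.round()):print(*q)
E
```

```text
t 12.3 stand [-102.2    0.9  219.6] rot [ 3.141e+00 -2.000e-03 -3.054e+00] F [ 0.2  0.2 -0. ] w 51.1 gf 0.0
tx,ty,tz [-0.052 -0.003  0.315] twist 0.0007953759808737878
-1.5 87.0 74.0 110.0
-1.45 91.0 74.0 110.0
-1.4 94.0 74.0 110.0
-1.35 96.0 74.0 110.0
-1.3 100.0 74.0 111.0
-1.25 103.0 74.0 111.0
-1.2 105.0 75.0 112.0
-1.15 108.0 75.0 110.0
-1.1 110.0 76.0 107.0
-1.05 113.0 75.0 105.0
-1.0 115.0 76.0 105.0
-0.95 117.0 75.0 104.0
-0.9 122.0 74.0 106.0
-0.85 116.0 63.0 105.0
-0.8 35.0 20.0 104.0
-0.75 46.0 20.0 102.0
-0.7 127.0 59.0 99.0
-0.65 129.0 74.0 99.0
-0.6 101.0 74.0 98.0
-0.55 85.0 74.0 98.0
-0.5 65.0 74.0 95.0
-0.45 45.0 74.0 92.0
-0.4 40.0 73.0 91.0
-0.35 39.0 74.0 91.0
-0.3 39.0 73.0 90.0
-0.25 39.0 73.0 92.0
-0.2 40.0 73.0 93.0
-0.15 41.0 73.0 92.0
-0.1 46.0 73.0 92.0
-0.05 49.0 73.0 91.0
0.0 53.0 74.0 92.0
0.05 56.0 73.0 92.0
0.1 59.0 73.0 95.0
0.15 58.0 73.0 92.0
0.2 56.0 73.0 90.0
0.25 53.0 72.0 85.0
0.3 53.0 72.0 82.0
0.35 53.0 72.0 82.0
0.4 55.0 72.0 81.0
0.45 57.0 72.0 82.0
0.5 61.0 72.0 81.0
0.55 64.0 72.0 81.0
0.6 66.0 71.0 80.0
0.65 67.0 71.0 80.0
```

The face profile puts the mark at a = -0.775. One more such stroke, then fine work.

Call:
{"fn": "carry_out", "kwargs": {"moves": [{"ty": -0.003,"tx": -0.052,"tz": 0.1,"twist": 0,"fingers": 0.6},{"ty": 0,"tx": 0,"tz": 0.12,"twist": 0,"fingers": 0.6},{"ty": 0,"tx": 0,"tz": 0.095,"twist": 0,"fingers": 0.4},{"ty": 0,"tx": 0,"tz": 0,"twist": 0,"fingers": 0.2},{"ty": 0,"tx": 0,"tz": 0,"twist": 0,"fingers": 0.2},{"ty": 0,"tx": 0,"tz": 0,"twist": 0,"fingers": 0.2},{"ty": 0,"tx": 0,"tz": -0.03,"twist": 0,"fingers": 0.2},{"ty": 0,"tx": 0,"tz": -0.05,"twist": 0,"fingers": 0.2},{"ty": 0,"tx": 0,"tz": -0.04,"twist": 0,"fingers": 0.6},{"ty": 0,"tx": 0,"tz": 0,"twist": 0,"fingers": 0.6},{"ty": 0,"tx": 0,"tz": 0.06,"twist": 0,"fingers": 0.6},{"ty": 0,"tx": 0,"tz": 0.06,"twist": 0,"fingers": 0.6}]}}

```text
clock: 13.95
eef_pos: [553.4, -76.7, 124.5]
tool_rot: [3.141, -0.002, -3.056]
force: [-0.4, -0.2, -0.8]
width: 51.2
gripper_force: 0.0
```

```bash
cat > m.py <<'E'
from h import *
st([-86.5,0,125])
A=np.arange(-.4,.41,.04)
y=prof('side',60,82,A,[-12],6); z=prof('top',85,85,A,np.linspace(-8,8,6))
for q in zip(A.round(2),y.round(),z.round()):print(*q)
E
python3 m.py
```

```text
t 13.95 stand [-87.7  -0.6 124.5] rot [ 3.141e+00 -2.000e-03 -3.056e+00] F [-0.4 -0.2 -0.8] w 51.2 gf 0.0
tx,ty,tz [-0.004  0.002 -0.002] twist 0.0004187306671988272
-0.4 53.0 88.0
-0.36 49.0 86.0
-0.32 42.0 85.0
-0.28 36.0 82.0
-0.24 34.0 81.0
-0.2 32.0 80.0
-0.16 36.0 77.0
-0.12 42.0 76.0
-0.08 49.0 76.0
-0.04 52.0 78.0
-0.0 55.0 79.0
0.04 57.0 80.0
0.08 60.0 81.0
0.12 61.0 82.0
0.16 63.0 78.0
0.2 65.0 78.0
0.24 66.0 82.0
0.28 67.0 83.0
0.32 68.0 83.0
0.36 68.0 84.0
0.4 69.0 82.0
```

Call:
{"fn": "carry_out", "kwargs": {"moves": [{"ty": 0,"tx": 0,"tz": -0.15,"twist": 0,"fingers": 0.6},{"ty": 0,"tx": 0.05,"tz": -0.16,"twist": 0,"fingers": 0.6},{"ty": 0,"tx": 0,"tz": 0,"twist": 0,"fingers": 0.6}]}}

```text
clock: 14.42
eef_pos: [540.8, -78.6, 222.0]
tool_rot: [-3.14, 0.005, -3.056]
force: [0.2, -0.4, 0.1]
width: 51.2
gripper_force: 0.0
```

```bash
python3 m.py
```

```text
t 14.43 stand [-100.5   -1.4  222. ] rot [-3.14   0.005 -3.056] F [ 0.2 -0.4  0.1] w 51.2 gf 0.0
tx,ty,tz [-0.047  0.005  0.323] twist 0.000242860052817616
-0.4 73.0 92.0
-0.36 71.0 90.0
-0.32 64.0 91.0
-0.28 48.0 91.0
-0.24 33.0 91.0
-0.2 24.0 92.0
-0.16 38.0 92.0
-0.12 53.0 92.0
-0.08 66.0 93.0
-0.04 71.0 92.0
-0.0 72.0 93.0
0.04 73.0 93.0
0.08 73.0 93.0
0.12 73.0 94.0
0.16 73.0 91.0
0.2 73.0 89.0
0.24 73.0 88.0
0.28 73.0 85.0
0.32 73.0 82.0
0.36 73.0 82.0
0.4 73.0 83.0
```

The mark is at about a = -0.2. Slow stroke of 16 mm.

Call:
{"fn": "carry_out", "kwargs": {"moves": [{"ty": 0.005,"tx": -0.048,"tz": 0.11,"twist": 0,"fingers": 0.6},{"ty": 0,"tx": 0,"tz": 0.12,"twist": 0,"fingers": 0.6},{"ty": 0,"tx": 0,"tz": 0.09,"twist": 0,"fingers": 0.4},{"ty": 0,"tx": 0,"tz": 0,"twist": 0,"fingers": 0.2},{"ty": 0,"tx": 0,"tz": 0,"twist": 0,"fingers": 0.2},{"ty": 0,"tx": 0,"tz": 0,"twist": 0,"fingers": 0.2},{"ty": 0,"tx": 0,"tz": -0.018,"twist": 0,"fingers": 0.2},{"ty": 0,"tx": 0,"tz": -0.018,"twist": 0,"fingers": 0.2},{"ty": 0,"tx": 0,"tz": -0.017,"twist": 0,"fingers": 0.2},{"ty": 0,"tx": 0,"tz": 0,"twist": 0,"fingers": 0.2},{"ty": 0,"tx": 0,"tz": 0,"twist": 0,"fingers": 0.6},{"ty": 0,"tx": 0,"tz": 0,"twist": 0,"fingers": 0.6}]}}

```text
clock: 16.02
eef_pos: [552.8, -74.7, 137.1]
tool_rot: [3.141, -0.003, -3.055]
force: [-0.6, 0.1, 0.1]
width: 51.2
gripper_force: 0.0
```

Call:
{"fn": "carry_out", "kwargs": {"moves": [{"ty": 0,"tx": 0,"tz": -0.15,"twist": 0,"fingers": 0.6},{"ty": 0,"tx": 0,"tz": -0.15,"twist": 0,"fingers": 0.8},{"ty": 0.05,"tx": 0.15,"tz": 0,"twist": 0,"fingers": 0.9},{"ty": 0.18,"tx": 0.1,"tz": 0,"twist": 0,"fingers": 0.9},{"ty": 0.18,"tx": 0,"tz": 0,"twist": 0,"fingers": 0.9},{"ty": 0.18,"tx": 0,"tz": 0,"twist": 0,"fingers": 0.9},{"ty": 0,"tx": 0,"tz": 0,"twist": 0,"fingers": 0.9}]}}

```text
clock: 16.9
eef_pos: [462.6, 99.8, 227.8]
tool_rot: [3.139, -0.002, -3.046]
force: [-0.1, -0.7, 0.3]
width: 76.7
gripper_force: 0.0
```

```bash
python3 m.py
python3 - <<'E'
from h import *
C=cams()
a=cv2.resize(C['side']['color'][140:240,290:380],(450,500),interpolation=3);b=cv2.resize(C['top']['color'][105:225,290:360],(292,500),interpolation=3)
cv2.imwrite('pics/g.png',np.hstack([a,b]))
E
```

```text
t 16.9 stand [-163.3  182.9  227.8] rot [ 3.139e+00 -2.000e-03 -3.046e+00] F [-0.1 -0.7  0.3] w 76.7 gf 0.0
tx,ty,tz [-0.249 -0.613  0.343] twist 0.0034339804462639634
-0.4 76.0 86.0
-0.36 75.0 86.0
-0.32 75.0 87.0
-0.28 76.0 88.0
-0.24 75.0 89.0
-0.2 73.0 88.0
-0.16 69.0 89.0
-0.12 59.0 89.0
-0.08 39.0 69.0
-0.04 30.0 41.0
-0.0 34.0 47.0
0.04 50.0 83.0
0.08 65.0 86.0
0.12 72.0 86.0
0.16 73.0 85.0
0.2 74.0 84.0
0.24 74.0 84.0
0.28 75.0 84.0
0.32 75.0 84.0
0.36 75.0 83.0
0.4 75.0 83.0
```

View pics/g.png

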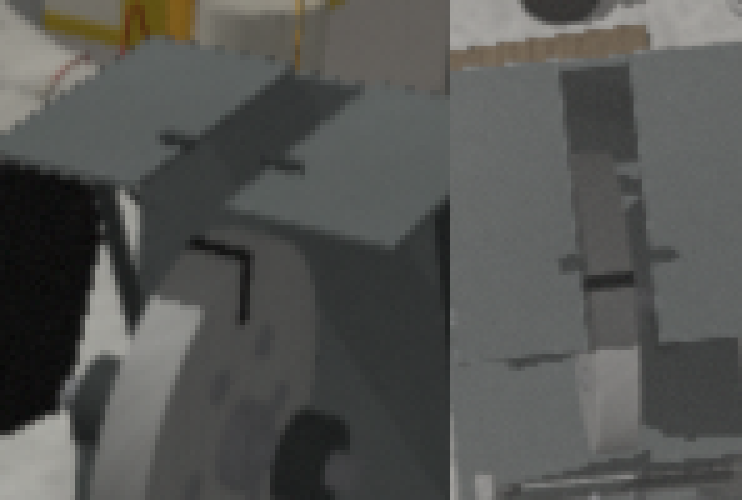

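The mark now shows at the top: centre (609,280) in the top crop, with tabs at (570,263) and (663,255). I'll check against the tabs themselves to remove calibration bias.

Run:
```python
from h import *
C=cams();T=C['top'];S=C['side']
print('top tabs',proj(T,st2w(P,[[0,24,236],[0,-24,236]])).round(1),'obs [318.8,168.1],[341.1,166.2]')
print('side tabs',proj(S,st2w(P,[[0,24,236],[0,-24,236]])).round(1),'obs',np.array([[180,140],[282,165]])/5+[290,140])
for a in(-.05,0):print(a,'top',proj(T,st2w(P,[85*np.sin(a),0,110+85*np.cos(a)])).round(1),'side corner',proj(S,st2w(P,[85*np.sin(a),-12,110+85*np.cos(a)])).round(1))
print('obs [328.1,172.1]',np.array([248,253])/5+[290,140])
```

```text
top tabs [[318.5 168.1]
 [341.1 166. ]] obs [318.8,168.1],[341.1,166.2]
side tabs [[324.3 167.3]
 [346.9 172.6]] obs [[326.  168. ]
 [346.4 173. ]]
-0.05 top [[328.7 172.7]] side corner [[338.6 191.4]]
0 top [[328.5 170.8]] side corner [[339.5 190.5]]
obs [328.1,172.1] [339.6 190.6]
```

The mark is within about 2 mm of the pointer. Now close the guard.

Call:
{"fn": "carry_out", "kwargs": {"moves": [{"ty": -0.16,"tx": -0.04,"tz": 0,"twist": 0,"fingers": 1},{"ty": -0.16,"tx": -0.04,"tz": 0,"twist": 0,"fingers": 1},{"ty": -0.16,"tx": 0,"tz": 0,"twist": 0,"fingers": 1},{"ty": -0.12,"tx": 0,"tz": 0,"twist": 0,"fingers": 1},{"ty": 0,"tx": 0,"tz": 0.1,"twist": 0,"fingers": 1},{"ty": 0,"tx": 0,"tz": 0.1,"twist": 0,"fingers": 1},{"ty": 0,"tx": 0,"tz": 0,"twist": 0,"fingers": 1}]}}

```text
clock: 18.08
eef_pos: [501.7, -83.6, 166.5]
tool_rot: [3.141, -0.005, -3.058]
force: [0.6, -0.4, 0.8]
width: 85.3
gripper_force: 0.0
```

```bash
python3 -c "
from h import *;st([-136.3,-0.3,94])"
```

```text
t 18.07 stand [-139.9   -3.1  166.5] rot [ 3.141 -0.005 -3.058] F [ 0.6 -0.4  0.8] w 85.3 gf 0.0
tx,ty,tz [-0.012  0.009  0.242] twist -0.00021432368836193797
```

Call:
{"fn": "carry_out", "kwargs": {"moves": [{"ty": 0.009,"tx": -0.012,"tz": 0.07,"twist": 0,"fingers": 1},{"ty": 0,"tx": 0,"tz": 0.09,"twist": 0,"fingers": 1},{"ty": 0,"tx": 0,"tz": 0.075,"twist": 0,"fingers": 1},{"ty": 0,"tx": 0,"tz": 0,"twist": 0,"fingers": 0.3},{"ty": 0,"tx": 0,"tz": 0,"twist": 0,"fingers": 0.3},{"ty": 0,"tx": 0,"tz": 0,"twist": 0,"fingers": 0.3},{"ty": 0,"tx": 0,"tz": 0,"twist": 0,"fingers": 0.3}]}}

```text
clock: 18.95
eef_pos: [508.0, -80.4, 99.5]
tool_rot: [-3.14, 0.003, -3.056]
force: [-1.6, -2.0, 5.5]
width: 38.8
gripper_force: 60.2
```

```bash
python3 -c "
from h import *;st()"
```

```text
t 18.95 stand [-133.3   -0.4   99.5] rot [-3.140e+00  3.000e-03 -3.056e+00] F [-1.6 -2.   5.5] w 38.8 gf 60.17904281616211
```

Call:
{"fn": "carry_out", "kwargs": {"moves": [{"ty": 0,"tx": 0,"tz": -0.03,"twist": 0,"fingers": 0.3},{"ty": 0,"tx": 0,"tz": -0.06,"twist": 0,"fingers": 0.3},{"ty": 0,"tx": 0,"tz": -0.06,"twist": 0,"fingers": 0.3},{"ty": 0,"tx": 0,"tz": -0.06,"twist": 0,"fingers": 0.3},{"ty": 0,"tx": 0,"tz": -0.06,"twist": 0,"fingers": 0.3},{"ty": 0,"tx": 0,"tz": -0.03,"twist": 0,"fingers": 0.3},{"ty": 0,"tx": 0,"tz": 0,"twist": 0,"fingers": 0.3},{"ty": 0,"tx": 0,"tz": 0,"twist": 0,"fingers": 0.3}]}}

```text
clock: 19.95
eef_pos: [508.0, -80.4, 188.2]
tool_rot: [-3.14, 0.002, -3.056]
force: [2.6, -4.7, 1.0]
width: 38.9
gripper_force: 62.2
```

Call:
{"fn": "carry_out", "kwargs": {"moves": [{"ty": 0,"tx": 0,"tz": -0.01,"twist": 0,"fingers": 0.3},{"ty": 0,"tx": 0,"tz": -0.008,"twist": 0,"fingers": 0.3},{"ty": 0,"tx": 0,"tz": 0,"twist": 0,"fingers": 0.3},{"ty": 0,"tx": 0,"tz": 0,"twist": 0,"fingers": 0.3}]}}

```text
clock: 20.45
eef_pos: [508.0, -80.4, 192.8]
tool_rot: [-3.14, 0.002, -3.056]
force: [3.5, -4.6, -2.0]
width: 38.8
gripper_force: 61.7
```

Call:
{"fn": "carry_out", "kwargs": {"moves": [{"ty": 0,"tx": 0,"tz": -0.01,"twist": 0,"fingers": 0.3},{"ty": 0,"tx": 0,"tz": 0,"twist": 0,"fingers": 0.3},{"ty": 0,"tx": 0,"tz": 0,"twist": 0,"fingers": 0.3}]}}

```text
clock: 20.82
eef_pos: [508.0, -80.4, 194.6]
tool_rot: [-3.14, 0.001, -3.056]
force: [7.2, -4.3, -11.3]
width: 38.4
gripper_force: 66.7
```

At the upper stop (95.1 mm of rise). Release and retreat.

Call:
{"fn": "carry_out", "kwargs": {"moves": [{"ty": 0,"tx": 0,"tz": 0,"twist": 0,"fingers": 1},{"ty": 0,"tx": 0,"tz": 0,"twist": 0,"fingers": 1},{"ty": 0,"tx": 0,"tz": 0,"twist": 0,"fingers": 1},{"ty": 0,"tx": 0,"tz": 0,"twist": 0,"fingers": 1},{"ty": 0,"tx": 0,"tz": -0.08,"twist": 0,"fingers": 1},{"ty": 0,"tx": 0,"tz": -0.12,"twist": 0,"fingers": 1},{"ty": 0.12,"tx": 0.12,"tz": -0.02,"twist": 0,"fingers": 1},{"ty": 0.17,"tx": 0.03,"tz": 0,"twist": 0,"fingers": 1},{"ty": 0.17,"tx": 0,"tz": 0,"twist": 0,"fingers": 1},{"ty": 0.17,"tx": 0,"tz": 0,"twist": 0,"fingers": 1},{"ty": 0,"tx": 0,"tz": 0,"twist": 0,"fingers": 1},{"ty": 0,"tx": 0,"tz": 0,"twist": 0,"fingers": 1}]}}

```text
clock: 22.32
eef_pos: [445.7, 104.3, 262.2]
tool_rot: [-3.141, -0.0, -3.055]
force: [0.0, -0.9, 0.2]
width: 84.9
gripper_force: 0.0
```

```bash
python3 m.py | sed -n '1p;8,16p'
python3 - <<'E'
from h import *
C=cams()
a=cv2.resize(C['side']['color'][140:320,255:405],(500,600),interpolation=3);b=cv2.resize(C['top']['color'][105:225,290:360],(292,500),interpolation=3)
cv2.imwrite('pics/i.png',np.hstack([a,cv2.copyMakeBorder(b,0,100,0,0,0)]))
for t in(0,8):print(t,((proj(C['side'],st2w(P,[[-100,71,208-t],[-100,-71,208-t]]))-[255,140])*3.33).round())
E
```

```text
t 22.32 stand [-179.7  188.9  262.2] rot [-3.141 -0.    -3.055] F [ 0.  -0.9  0.2] w 84.9 gf 0.0
-0.2 73.0 88.0
-0.16 68.0 88.0
-0.12 59.0 89.0
-0.08 38.0 69.0
-0.04 29.0 40.0
-0.0 33.0 47.0
0.04 49.0 82.0
0.08 64.0 86.0
0.12 71.0 85.0
0 [[ 74. 176.]
 [307. 240.]]
8 [[ 74. 189.]
 [306. 253.]]
```

View pics/i.png

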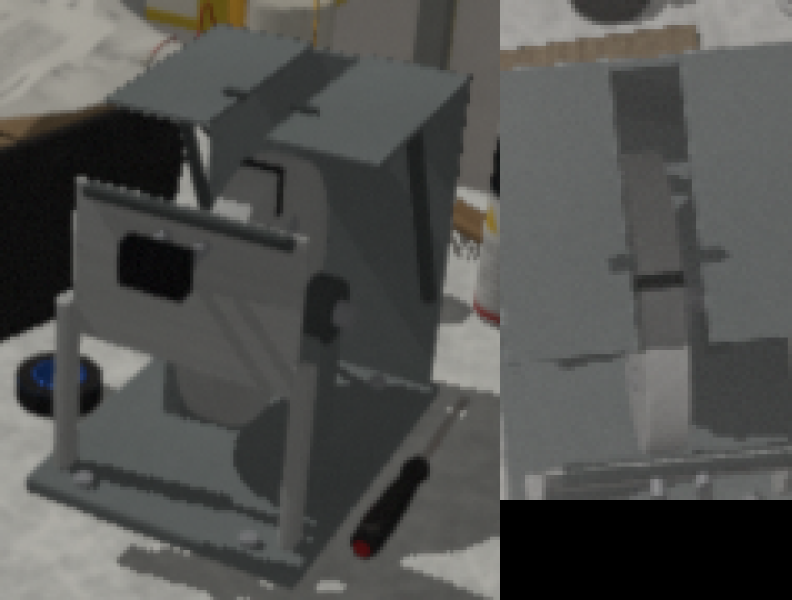

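The guard's upper edge, (75,178) to (305,240), matches travel 0. The mark is unchanged at the top, and the tape roll and screwdriver have not moved.

```bash
python3 -c "
from cell import job;print(job.finish_job())"
```

```text
the job is handed in; nothing more can be done
None
```

The job is handed in: the guard is back at its upper stop and the wheel mark stands about 2 mm from the pointer by both cameras; the tape roll and screwdriver show no movement, the gauge box was not re-checked, and no verdict was returned.

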